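# Unlock the folding stay and shut the sample chest

## Task

Shut the lid of the sample chest. The lid is propped open by a folding stay that is locked just past straight: first press its knee in, down and towards the hinge, to break the lock, and only then lower the lid, without slamming it, until it is fully shut. Leave the bottle, the tip box and the small centrifuge where they stand.

Things in the scene. Friction and masses are not known exactly. Their poses are not given: they have to be found in the camera images.
- chest: White painted steel sample chest fixed to the bench, 250 (x) x 290 (y) x 110 mm high, open on top, walls 8 mm, an aluminium tube block inside. Origin: centre of its underside; z up, +x points to the hinged rear side, -x to the front with the panel and knob, +y to the side that carries the stay
- lid_hinge (a point): Middle of the lid's hinge line, on the rear rim: 120 mm along chest +x and 110 mm above the bench. The hinge line runs along chest y
- lid (a joint): Angle (rad) the lid has been lowered: 0 = as found, leaning over the chest at 60 degrees above level; 1.047 = level, fully shut, at its stop. The stay blocks it until broken; then the stiff hinge holds it at any angle and 2 to 5 N near the free edge lowers it
- lid_push (a point): Point on the outer (when shut, upper) face of the white lid, mid-width, 190 mm from the hinge line; -x of its frame runs from hinge to free edge, z out of that face. The lid is 290 mm wide (y), reaches 247 mm from the hinge line, plus a grey lip 14 mm deep and 100 mm wide mid-edge; its outer face lies 16 mm off the hinge line
- stay_knee (a joint): Bend (rad) of the knee of the folding stay, a steel strut of two links, each 85 mm between pivots, from the chest to the lid's underside. 0 = locked on its stop, bowed up and forward 0.24 past straight; 0.24 = straight; more = broken, folding down into the chest; about 2.4 when the lid is shut. No spring, some friction: it stays where put and folds on as the lid is lowered
- stay_pad (a point): Centre of the upper face of the dark thumb pad at the stay's knee, 30 mm (along the link) x 36 mm (chest y), 74 mm from the foot pivot, turning about it. As found 164 mm above the bench, facing up and to the front, 46 degrees from vertical, under the leaning lid. 2 to 4 N and 12 mm bring the knee straight, 15 to 30 mm more break it well. Frame: x along the link from the foot, z out of the pad
- bottle: Loose amber bottle, 64 mm across, 150 mm high, beside the chest on its +y side; origin at the centre of its base
- tip_box: Loose grey box with clear cover, 85 x 120 x 72 mm high, beside the chest on its -y side; origin at the centre of its base
- minifuge: Loose small round white centrifuge with a domed clear cover, 120 mm across, 96 mm high, on the chest's +y side; origin at the centre of its base
- stay_foot (a point): Foot pivot of the stay's lower link, inside the chest opening near its +y wall: 80 mm in front of (-x) and 95 mm to the +y side of the chest's middle, 102 mm above the bench. The lower link turns about it, about an axis along chest y
Mind the look-alikes: they are no part of the job. What is shaped like the tip_box but red is not meant.

How it is judged:
By the outcome, as a careful person would: the job done as asked, in the order asked, and still so for the second after the job is handed in, with the robot touching nothing.
It also fails if it takes over 43 s, if anything falls off the work surface, if the arm or the gripper's body presses on something with over 40 N, if the wrist force passes 120 N, or if a joint passes its speed limit or range.

## Robot

A 7-joint arm with a two-finger parallel gripper is mounted at the origin on the work surface. World frame = base frame: x ahead of the robot, y to its left, z up, the work surface at z = 0. Lengths are in m, angles in rad, forces in N, time in s.
With the tool pointing down it reaches from about 0.425 to 1.025 m from the base axis. Payload 3.6 kg.
Tool frame: the origin (TCP) lies at the very end of the fingers, on their centre line; the grasp point (between the pads) lies 19 mm behind it; z points along the fingers, y is the line along which they close (so a half turn about z gives the same grasp; the last joint's range is limited). The gripper opens to 85 mm and grips with 20 to 120 N. Pads are 22 mm wide; open, the fingers measure 114 mm over their backs; the gripper's body (76 mm by 85 mm) begins 54 mm behind the grasp point. The pads swing forward as they close: fully open they stand 13 mm farther back than shut.
Start: joints at [-1.214, 0.591, 0.048, 1.609, -0.033, 0.943, -0.034], TCP at [0.316, 0.653, 0.231] pointing down, gripper open.
Joint ranges: [-2.69, 2.69], [-0.47, 2.24], [-1.27, 1.36], [0.19, 2.51], [-1.53, 4.68], [0.08, 2.07], [-3.09, 3.09]. Speed limits (rad/s): [2.57, 2.57, 3.14, 3.14, 3.14, 3.14, 3.14].

## Interface

Orientations are given as [roll, pitch, yaw] about the fixed x, y, z axes, in that order (R = Rz(yaw) Ry(pitch) Rx(roll)).
In Python, from bench import bot gives the robot as it stands.
- The arm moves only by the tool arm_command, never from a script. Its argument "motion" is a list of rows, each a list of 3 entries, a list of its own where there are three numbers: the opening, from -1 (shut) to 1 (fully open), so that 0 is half open, then the shift along the tool's x, y, z in cm, then the turn, a rotation vector about the tool's x, y, z in degrees. A call has 1 to 12 rows; each row shifts and turns the commanded pose from where the row before left it, along the tool's axes as they then stand; what a row does not reach is not made up. A row lasts 1/10 s, in which the tool goes at most 50 mm and 8.59 degrees, less where a joint would pass 70% of its speed; a pose out of reach is approached as far as the arm can. A call is refused whole if a number of a shift passes 5 or a number of a turn 8.59, either way. A call with a gripper value outside its range is refused whole. The fingers move at their own pace and stop on an object; "squeeze" is the grip in N (left out, the last holds). Time passes only in rows, so rows that do not move let the fingers close. It gives the time, the measured TCP pose, the force, the opening and the grip force at its end, in the units of the state.
- bot.read_state(): the state, without advancing time (a new reading comes with each control period).
- bot.camera(name): name is "scene" or "side" or "wrist"; returns a dict with "img" (480x640x3 uint8, red, green, blue), "z_map" (480x640 float32, m along the optical axis (not along the pixel's ray), 0 where there is no reading), "vertical_fov" (degrees; the focal length in pixels is half the picture's height over the tangent of half this angle, whatever the lens; pixels are square), "cx", "cy" (the principal point, pixels), "D" ([k1, k2, p1, p2, k3] as OpenCV has them; the pictures are not rectified), "R" (3x3) and "t" (3): a world point X has camera coordinates R X + t; the wrist camera has in their place "mount" (4x4, takes a point from camera to tool coordinates, whose origin is the TCP and whose axes are the flange's). Camera axes: x right, y down, z forward; pixel columns grow to the right and rows downward; lengths in m; the calibration is good to about 2 mm. A picture is of the moment at which its call begins: read the wrist's pose just before it.
- bot.close_job(): hands the job in; it is judged then, once.
The state is a dict: "t": time; "joint_positions": joint angles; "qvel": joint speeds; "effort": joint torques, N m; "position": TCP position; "eef_rot": TCP orientation; "ft_force": force on the tool from outside, world axes, zero at the start; "moment": the same for the moment, N m; "grip_width": opening from 0.0 (shut) to 1.0 (fully open); "grip_force": force on a finger pad.
Only numpy, scipy, OpenCV 4.12 (cv2) and the standard library are available. Lean on these libraries where they do the work, as an engineer would, in place of code of your own. Each camera call takes 0.05 s, during which the arm holds its last target. There are 200 camera calls.

## Working session

There is one attempt and no reset: what is moved stays moved. The work goes in short steps, Python scripts to look and compute and a tool call to move; the robot and the scene stay as the last step left them, time stands still between calls to the robot, and variables do not carry over. Pictures are saved under pics/ and viewed, at most 10 in all, crops included, and the job is handed in when it is done.

Besides the shell and the picture viewer there is one more tool, called after "Request:" by a JSON object that holds its "op" and its "data". arm_command: Moves the arm, as the interface text tells. Its arguments: {"type":"object","properties":{"motion":{"type":"array"},"squeeze":{"type":"number"}},"required":["motion"]}

```bash
mkdir -p pics; ls; cat > h.py <<'E'
import numpy as np, cv2
from scipy.spatial.transform import Rotation as Ro
from bench import bot
def K(c):
    f=c["img"].shape[0]/2/np.tan(np.radians(c["vertical_fov"])/2)
    return np.array([[f,0,c["cx"]],[0,f,c["cy"]],[0,0,1.]])
def cloud(c):
    h,w=c["z_map"].shape
    uv=np.stack(np.meshgrid(np.arange(w),np.arange(h)),-1).reshape(-1,1,2).astype(float)
    n=cv2.undistortPoints(uv,K(c),np.array(c["D"],float)).reshape(h,w,2)
    z=c["z_map"][...,None]
    P=np.concatenate([n*z,z],-1)
    return (P-np.array(c["t"]))@np.array(c["R"])   # R^T (P-t)
E
python3 - <<'E'
from h import *
for n in("scene","side"):
    c=bot.camera(n); np.save(f"pics/{n}_P.npy",cloud(c)); cv2.imwrite(f"pics/{n}.png",c["img"][...,::-1]); print(n,c["vertical_fov"],np.array(c["D"]),-np.array(c["R"]).T@np.array(c["t"]))
print(bot.read_state())
E
```

```text
pics
scene 57.86204137160454 [-0.07172604  0.          0.          0.          0.        ] [0.92472031 0.15372675 1.02268779]
side 46.37841241374039 [-0.08377169  0.          0.          0.          0.        ] [ 0.07633643 -1.02489819  0.86094291]
{'t': 0.1, 'joint_positions': array([-1.21351466,  0.59201691,  0.04832754,  1.60970392, -0.03332719,
        0.94271944, -0.03371005]), 'qvel': array([ 1.11620946e-04,  3.90806975e-05, -3.29784295e-04, -3.58096898e-03,
        4.65851301e-04,  4.47010193e-04,  4.38961867e-04]), 'effort': array([ 4.74872271e-03, -5.50002444e+01,  1.55310530e+00, -1.98824716e+01,
        9.67606902e-03,  3.77448756e-03, -5.43044607e-06]), 'position': array([0.31552965, 0.65189785, 0.2302597 ]), 'eef_rot': array([-3.13955343e+00,  1.04837134e-04,  2.69084579e+00]), 'ft_force': array([ 0.77580712,  0.47201821, -0.09029749]), 'moment': array([-0.00833929, -0.00285681, -0.00918605]), 'grip_force': 0.0, 'grip_width': 0.9982638909294749}
```

View pics/scene.png

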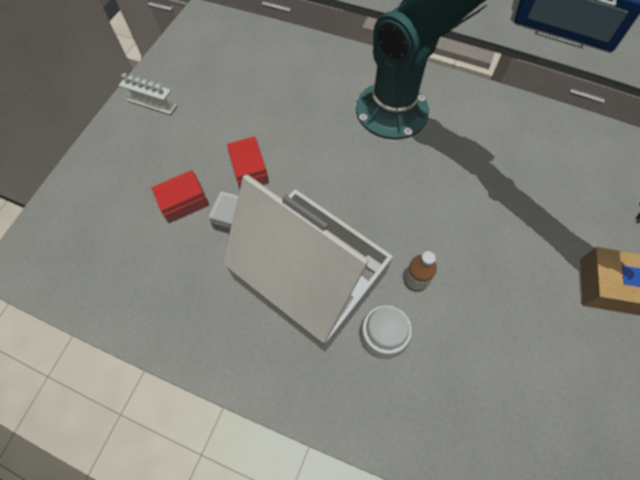

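View pics/side.png

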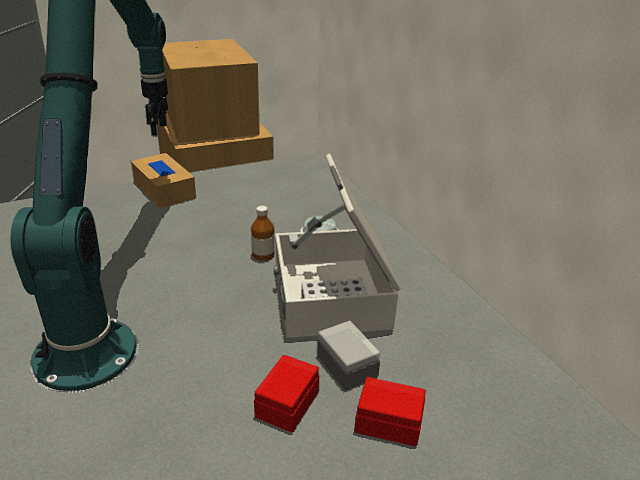

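The scene view shows the lid, with corners at about (248,178), (365,265), (325,340) and (228,265). The free edge and lip face the robot. The bottle is at (422,270), the minifuge at (387,330) and the tip box at (225,210). In the side view the stay runs from (295,245) to (335,215), with the knee near (315,225).

```bash
cat > m.py <<'E'
from h import *
P=np.load("pics/scene_P.npy"); S=np.load("pics/side_P.npy")
# lid plane: grow from seed
seed=P[240:290,270:310].reshape(-1,3); c0=seed.mean(0)
n=np.linalg.svd(seed-c0)[2][2]; n*=np.sign(n[2])
m=(np.abs((P-c0)@n)<.004)&(P[...,2]>.09)
k,l,st,ce=cv2.connectedComponentsWithStats(m.astype(np.uint8)); m=l==l[265,290]
q=P[m]; c0=q.mean(0); n=np.linalg.svd(q-c0,full_matrices=False)[2][2]; n*=np.sign(n[2])
print("normal",n,"angle from vertical",np.degrees(np.arccos(n[2])),"zrange",np.percentile(q[:,2],[.5,99.5]))
yaw=np.arctan2(n[1],n[0])  # outer normal horizontal part: lid leaning over -> normal toward +x? 
print("yaw of n",np.degrees(yaw))
# chest +x: outer face of lid 60deg above level leaning over chest (-x, up): normal = (sin60, , cos60) -> +x
X=np.array([np.cos(yaw),np.sin(yaw),0]);Y=np.array([-X[1],X[0],0])
y=q@Y; print("width",np.percentile(y,[.5,99.5]),np.ptp(np.percentile(y,[.5,99.5])))
d=np.cross(Y,n); d*=np.sign(d[2]); u=(q@d);print("len",np.ptp(np.percentile(u,[.5,99.5])))
# hinge: 16 mm off the plane, z=.110
ym=np.percentile(y,[.5,99.5]).mean()
# point with z=.11 on plane n.(p-c0)=-.016
A=np.array([n,Y,[0,0,1]]); hinge=np.linalg.solve(A,[n@c0-.016,ym,.110])
O=hinge-.12*X; O[2]=0; print("hinge",hinge,"O",O,"yaw",np.degrees(yaw))
R=np.c_[X,Y,[0,0,1]]
np.savez("chest.npz",R=R,O=O,yaw=yaw)
for nm,C in(("scene",P),("side",S)):
    L=(C-O)@R
    a=(L[...,2]>.104)&(L[...,2]<.114)&(abs(L[...,0])<.16)&(abs(L[...,1])<.17)
    print(nm,"rim x",np.percentile(L[a][:,0],[1,99]),"y",np.percentile(L[a][:,1],[1,99]))
    b=(L[...,2]>.12)&(L[...,2]<.2)&(L[...,1]>.05)&(L[...,1]<.14)&(L[...,0]<.04)&(L[...,0]>-.1)
    t=L[b]; print(" stay pts",len(t)); 
    if nm=="side" : print(np.round(t[np.argsort(t[:,0])][::12],3))
    # neighbours
    for nn,lo,hi in(("+y",(-.3,.15),(.3,.35)),("-y",(-.3,-.35),(.3,-.152))):
        b=(L[...,2]>.02)&(L[...,2]<.25)&(L[...,0]>lo[0])&(L[...,0]<hi[0])&(L[...,1]>lo[1])&(L[...,1]<hi[1])
        print(" ",nn,b.sum(),np.percentile(L[b],[2,98],axis=0).round(3).tolist() if b.sum() else "")
E
python3 m.py
```

```text
normal [ 0.80563089 -0.43481336  0.40236327] angle from vertical 66.27399846328132 zrange [0.12440502 0.33186335]
yaw of n -28.356527822098496
width [0.2012711  0.36248962] 0.16121852206586373
len 0.22652825553927836
hinge [ 0.68582701 -0.04983782  0.11      ] O [0.58022591 0.00715698 0.        ] yaw -28.356527822098496
scene rim x [-0.15834149  0.09446825] y [-0.16362693  0.16070984]
 stay pts 0
  +y 2774 [[-0.183, 0.152, 0.026], [0.032, 0.257, 0.149]]
  -y 1490 [[-0.071, -0.347, 0.026], [0.131, -0.16, 0.11]]
side rim x [-0.15718971  0.15675132] y [-0.16929582  0.14675304]
 stay pts 320
[[-0.072  0.055  0.122]
 [-0.062  0.055  0.129]
 [-0.057  0.059  0.126]
 [-0.052  0.06   0.123]
 [-0.05   0.06   0.144]
 [-0.048  0.06   0.155]
 [-0.046  0.066  0.161]
 [-0.043  0.064  0.16 ]
 [-0.04   0.067  0.131]
 [-0.038  0.066  0.164]
 [-0.036  0.063  0.169]
 [-0.033  0.062  0.17 ]
 [-0.03   0.058  0.172]
 [-0.028  0.061  0.154]
 [-0.024  0.071  0.174]
 [-0.021  0.061  0.171]
 [-0.018  0.059  0.167]
 [-0.014  0.075  0.172]
 [-0.011  0.073  0.165]
 [-0.006  0.069  0.173]
 [-0.001  0.076  0.17 ]
 [ 0.003  0.074  0.183]
 [ 0.008  0.075  0.185]
 [ 0.013  0.077  0.187]
 [ 0.018  0.077  0.19 ]
 [ 0.023  0.082  0.191]
 [ 0.03   0.08   0.195]]
  +y 320 [[-0.187, 0.151, 0.06], [0.02, 0.236, 0.151]]
  -y 5677 [[-0.07, -0.345, 0.023], [0.122, -0.153, 0.111]]
```

```bash
python3 - <<'E'
s=open("m.py").read()
s=s.replace("""q=P[m]; c0=q.mean(0); n=np.linalg.svd(q-c0,full_matrices=False)[2][2]; n*=np.sign(n[2])
""","""for it in range(15):
    q=P[m]; c0=q.mean(0); n=np.linalg.svd(q-c0,full_matrices=False)[2][2]; n*=np.sign(n[2])
    m=(np.abs((P-c0)@n)<.007)&(P[...,2]>.09)
    l=cv2.connectedComponents(m.astype(np.uint8))[1]; m=l==l[265,290]
print(len(q),"rms",((q-c0)@n).std())
""").replace('if nm=="side" : print','if 0: print')
open("m.py","w").write(s)
E
python3 m.py; python3 - <<'E'
import cv2
a=cv2.imread("pics/scene.png")[160:360,200:440];b=cv2.imread("pics/side.png")[140:350,250:420]
a=cv2.resize(a,None,fx=1.8,fy=1.8,interpolation=2);b=cv2.resize(b,None,fx=2.0,fy=2.0,interpolation=2)
import numpy as np
o=np.zeros((420,432+340,3),np.uint8);o[:360,:432]=a;o[:420,432:]=b;cv2.imwrite("pics/z.png",o)
E
```

```text
12830 rms 0.0013231458510916969
normal [ 0.83240964 -0.23399567  0.50233477] angle from vertical 59.8454122683417 zrange [0.12480775 0.34139416]
yaw of n -15.701012857418196
width [-0.00226863  0.2836042 ] 0.2858728380530109
len 0.25203292852737164
hinge [ 0.70387208 -0.05174298  0.11      ] O [ 0.58834965 -0.01926888  0.        ] yaw -15.701012857418196
scene rim x [-0.12541446  0.10828623] y [-0.14157476  0.14374207]
 stay pts 0
  +y 3047 [[-0.161, 0.179, 0.026], [0.062, 0.279, 0.15]]
  -y 1860 [[-0.18, -0.348, 0.025], [0.051, -0.235, 0.075]]
side rim x [-0.12459977  0.11830117] y [-0.1507658   0.14315639]
 stay pts 349
  +y 1189 [[-0.183, 0.177, 0.024], [0.043, 0.244, 0.151]]
  -y 3954 [[-0.176, -0.347, 0.023], [0.046, -0.192, 0.075]]
```

View pics/z.png

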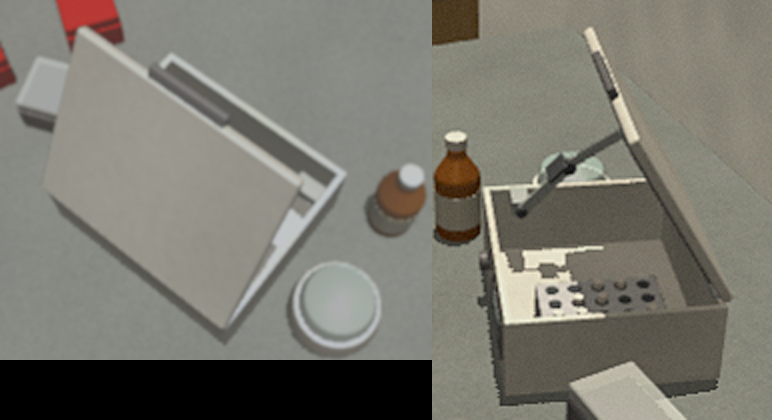

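The plane fit agrees with the given sizes: 60° lean, 286 mm width, and rim at ±125/±145 mm. So the chest is at (0.588, -0.019), yaw -15.7°. Next I plan the approach to the pad.

```bash
cat > plan.py <<'E'
from h import *
d=np.load("chest.npz"); RC,O=d["R"],d["O"]
def tool(tilt):  # tool y = chest y, tool z = down tilted by `tilt` deg towards chest +x
    return RC@Ro.from_euler("y",-tilt,degrees=True).as_matrix()@np.diag([-1,1,-1])
def now():
    s=bot.read_state(); r=np.array(s["eef_rot"])
    p=np.array(s["position"]); R=Ro.from_euler("xyz",r).as_matrix()
    L=RC.T@(p-O); print("t",round(s["t"],2),"tcp chest",L.round(4),"F chest",(RC.T@s["ft_force"]).round(1),"grip",round(s["grip_width"],2),"q",np.array(s["joint_positions"]).round(2))
    return p,R
def plan(way,p,R,g=-1):  # way: list of (chest xyz, tilt, nrows)
    for x,t,n in way:
        p1=O+RC@np.array(x,float); R1=tool(t)
        p0,R0=p.copy(),R.copy(); rv=Ro.from_matrix(R0.T@R1).as_rotvec()
        for i in range(1,n+1):
            a=i/n; pt=p0+a*(p1-p0); Rt=R0@Ro.from_rotvec(a*rv).as_matrix()
            sh=(R.T@(pt-p)*100).round(1); tu=np.degrees(Ro.from_matrix(R.T@Rt).as_rotvec()).round(1)
            p=p+R@sh/100; R=R@Ro.from_rotvec(np.radians(tu)).as_matrix()
            print([g,(sh+0).tolist(),(tu+0).tolist()], "" if np.linalg.norm(sh)<5 and np.linalg.norm(tu)<8.59 else "!!")
        print("--",(RC.T@(p-O)).round(3))
E
python3 - <<'E'
from plan import *
p,R=now()
print("start chest",RC.T@(p-O), Ro.from_matrix(tool(0)).as_euler("xyz"))
plan([((-.16,.30,.30),20,8),((-.085,.095,.211),46,8)],p,R)
E
```

```text
t 0.1 tcp chest [-0.4443  0.5723  0.2303] F chest [ 0.6  0.7 -0.1] grip 1.0 q [-1.21  0.59  0.05  1.61 -0.03  0.94 -0.03]
start chest [-0.44426969  0.57229361  0.2302597 ] [3.14159265 0.         2.86755828]
[-1, [-4.1, -2.7, -0.9], [-0.2, -2.5, -1.3]] 
[-1, [-4.1, -2.8, -0.7], [-0.3, -2.5, -1.2]] !!
[-1, [-4.0, -2.9, -0.5], [-0.2, -2.5, -1.3]] 
[-1, [-4.0, -3.0, -0.4], [-0.2, -2.5, -1.2]] !!
[-1, [-3.9, -3.1, -0.2], [-0.3, -2.5, -1.2]] 
[-1, [-3.9, -3.2, 0.0], [-0.2, -2.5, -1.3]] !!
[-1, [-3.8, -3.2, 0.1], [-0.2, -2.5, -1.2]] 
[-1, [-3.7, -3.3, 0.2], [-0.3, -2.5, -1.3]] 
-- [-0.16  0.3   0.3 ]
[-1, [-0.5, -2.6, 1.4], [0.0, -3.2, 0.0]] 
[-1, [-0.4, -2.5, 1.4], [0.0, -3.3, 0.0]] 
[-1, [-0.4, -2.6, 1.4], [0.0, -3.2, 0.0]] 
[-1, [-0.2, -2.6, 1.4], [0.0, -3.3, 0.0]] 
[-1, [-0.2, -2.5, 1.5], [0.0, -3.2, 0.0]] 
[-1, [-0.1, -2.6, 1.4], [0.0, -3.3, 0.0]] 
[-1, [0.0, -2.6, 1.5], [0.0, -3.2, 0.0]] 
[-1, [0.0, -2.5, 1.4], [0.0, -3.3, 0.0]] 
-- [-0.085  0.095  0.211]
```

Request:
{"op": "arm_command", "data": {"motion": [[-1,[-3.7,-2.5,-0.9],[-0.2,-2.3,-1.1]],[-1,[-3.7,-2.5,-0.7],[-0.2,-2.3,-1.1]],[-1,[-3.6,-2.6,-0.5],[-0.2,-2.3,-1.1]],[-1,[-3.6,-2.7,-0.4],[-0.2,-2.2,-1.1]],[-1,[-3.5,-2.7,-0.2],[-0.2,-2.2,-1.1]],[-1,[-3.5,-2.8,-0.1],[-0.2,-2.2,-1.1]],[-1,[-3.4,-2.8,0.1],[-0.2,-2.2,-1.1]],[-1,[-3.3,-2.9,0.2],[-0.2,-2.2,-1.1]],[-1,[-3.3,-2.9,0.2],[-0.2,-2.2,-1.1]]]}}

```text
t: 1.0
position: [0.5161, 0.3095, 0.3012]
eef_rot: [-3.141, 0.353, 2.867]
ft_force: [0.2, -0.0, 0.8]
grip_width: 0.002
grip_force: 0.0
```

```bash
python3 - <<'E'
from plan import *
p,R=now()
plan([((-.085,.095,.211),46,11)],p,R)
E
```

```text
t 1.0 tcp chest [-0.1585  0.2969  0.3012] F chest [0.1 0.  0.8] grip 0.0 q [-0.97  0.3   0.25  1.99  0.36  0.7   0.3 ]
[-1, [-0.3, -1.8, 1.0], [0.0, -2.3, 0.0]] 
[-1, [-0.3, -1.9, 1.0], [0.0, -2.4, 0.0]] 
[-1, [-0.3, -1.8, 1.0], [0.0, -2.3, 0.0]] 
[-1, [-0.2, -1.8, 1.1], [0.0, -2.4, 0.0]] 
[-1, [-0.2, -1.9, 1.0], [0.0, -2.3, 0.0]] 
[-1, [-0.1, -1.8, 1.1], [0.0, -2.4, 0.0]] 
[-1, [-0.1, -1.8, 1.0], [0.0, -2.3, 0.0]] 
[-1, [-0.1, -1.9, 1.1], [-0.1, -2.4, 0.0]] 
[-1, [0.0, -1.8, 1.1], [0.0, -2.3, 0.0]] 
[-1, [0.1, -1.8, 1.0], [0.0, -2.4, 0.0]] 
[-1, [0.0, -1.9, 1.1], [0.0, -2.3, 0.0]] 
-- [-0.085  0.095  0.211]
```

Request:
{"op": "arm_command", "data": {"motion": [[-1,[-0.3,-1.8,1.0],[0,-2.3,0]],[-1,[-0.3,-1.9,1.0],[0,-2.4,0]],[-1,[-0.3,-1.8,1.0],[0,-2.3,0]],[-1,[-0.2,-1.8,1.1],[0,-2.4,0]],[-1,[-0.2,-1.9,1.0],[0,-2.3,0]],[-1,[-0.1,-1.8,1.1],[0,-2.4,0]],[-1,[-0.1,-1.8,1.0],[0,-2.3,0]],[-1,[-0.1,-1.9,1.1],[0,-2.4,0]],[-1,[0,-1.8,1.1],[0,-2.3,0]],[-1,[0.1,-1.8,1.0],[0,-2.4,0]],[-1,[0,-1.9,1.1],[0,-2.3,0]],[-1,[0,0,0],[0,0,0]]]}}

```text
t: 2.2
position: [0.5307, 0.1172, 0.2213]
eef_rot: [-3.128, 0.753, 2.865]
ft_force: [-0.6, -0.7, 0.1]
grip_width: 0.003
grip_force: 0.0
```

```bash
python3 - <<'E'
from plan import *
p,R=now()
print("tool z chest",(RC.T@R)[:,2])
w=bot.camera("wrist");s=bot.camera("side")
o=np.zeros((480,800,3),np.uint8);o[:300,:400]=cv2.resize(w["img"],(400,300));o[:480,400:]=cv2.resize(s["img"][130:350,230:415],(400,480))
cv2.imwrite("pics/a1.png",o[...,::-1])
# pad seen from wrist: cloud in chest coordinates
h,wd=w["z_map"].shape
uv=np.stack(np.meshgrid(np.arange(wd),np.arange(h)),-1).reshape(-1,1,2).astype(float)
n=cv2.undistortPoints(uv,K(w),np.array(w["D"],float)).reshape(h,wd,2);z=w["z_map"][...,None]
T=np.array(w["mount"]);C=np.concatenate([n*z,z],-1)@T[:3,:3].T+T[:3,3]
L=(C@R.T+p-O)@RC
b=(z[...,0]>0)&(L[...,2]>.14)&(L[...,2]<.19)&(L[...,1]>.06)&(L[...,1]<.13)&(L[...,0]<.0)&(L[...,0]>-.08)&(w["img"].max(-1)<90)
if b.sum(): print(b.sum(),np.percentile(L[b],[3,50,97],axis=0).round(3))
E
```

```text
t 2.2 tcp chest [-0.0924  0.1158  0.2213] F chest [-0.4 -0.8  0.1] grip 0.0 q [-1.08  0.4   0.6   2.46  2.05  0.37 -1.28]
tool z chest [ 0.68406283 -0.01522792 -0.72926412]
310 [[-0.048  0.075  0.144]
 [-0.046  0.095  0.154]
 [-0.003  0.11   0.173]]
```

View pics/a1.png

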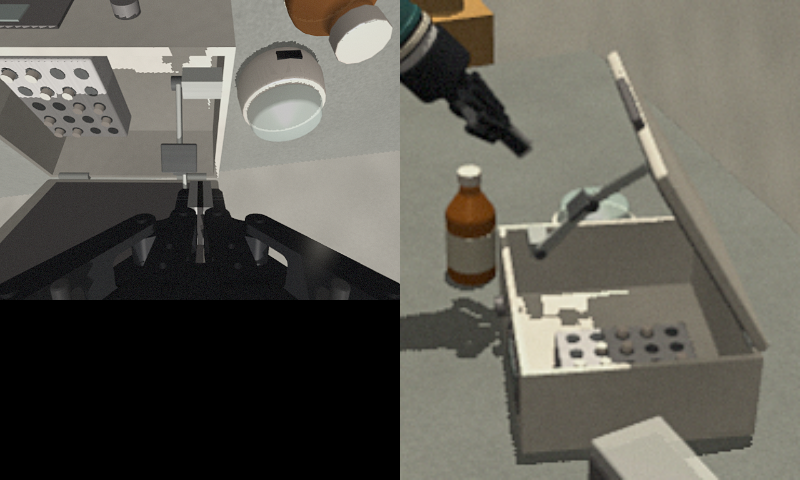

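Wrist view: the pad is at (180,157) in the small picture, just ahead of the fingertips, and the lock is unchanged. The measured pad y of 0.095 agrees with the given value. The arm is near its wrist limit, so I'll use less tilt.

```bash
python3 - <<'E'
from plan import *
p,R=now()
plan([((-.064,.095,.197),34,7),((-.045,.095,.174),34,4)],p,R)
E
```

```text
t 2.3 tcp chest [-0.0911  0.119   0.2232] F chest [ 0.2 -0.1 -0.3] grip 0.0 q [-1.09  0.4   0.61  2.46  2.04  0.37 -1.28]
[-1, [0.0, -0.3, 0.5], [-0.1, 1.3, 0.0]] 
[-1, [-0.1, -0.4, 0.6], [-0.1, 1.4, -0.1]] 
[-1, [0.0, -0.3, 0.5], [-0.1, 1.3, 0.0]] 
[-1, [-0.1, -0.4, 0.6], [-0.1, 1.3, 0.0]] 
[-1, [-0.1, -0.3, 0.5], [-0.1, 1.4, -0.1]] 
[-1, [0.0, -0.3, 0.5], [-0.1, 1.3, 0.0]] 
[-1, [-0.1, -0.4, 0.6], [-0.1, 1.3, 0.0]] 
-- [-0.064  0.095  0.196]
[-1, [-0.1, 0.0, 0.7], [0.0, 0.0, 0.0]] 
[-1, [-0.1, 0.0, 0.8], [0.0, 0.0, 0.0]] 
[-1, [0.0, 0.0, 0.7], [0.0, 0.0, 0.0]] 
[-1, [-0.1, 0.0, 0.7], [0.0, 0.0, 0.0]] 
-- [-0.045  0.095  0.174]
```

Request:
{"op": "arm_command", "data": {"motion": [[-1,[0,-0.3,0.5],[-0.1,1.3,0]],[-1,[-0.1,-0.4,0.6],[-0.1,1.4,-0.1]],[-1,[0,-0.3,0.5],[-0.1,1.3,0]],[-1,[-0.1,-0.4,0.6],[-0.1,1.3,0]],[-1,[-0.1,-0.3,0.5],[-0.1,1.4,-0.1]],[-1,[0,-0.3,0.5],[-0.1,1.3,0]],[-1,[-0.1,-0.4,0.6],[-0.1,1.3,0]],[-1,[0,0,0],[0,0,0]]]}}

```text
t: 3.1
position: [0.5546, 0.0908, 0.1981]
eef_rot: [3.139, 0.599, 2.868]
ft_force: [0.1, -0.0, -0.6]
grip_width: 0.002
grip_force: 0.0
```

```bash
python3 - <<'E'
from plan import *
p,R=now(); print("tool z chest",(RC.T@R)[:,2])
plan([((-.045,.095,.174),34,5)],p,R)
E
```

```text
t 3.1 tcp chest [-0.0623  0.0969  0.1981] F chest [ 0.1  0.  -0.6] grip 0.0 q [-0.91  0.42  0.6   2.38  2.13  0.15 -1.21]
tool z chest [ 0.56374058  0.00284967 -0.82594699]
[-1, [0.0, 0.0, 0.6], [0.0, 0.1, 0.0]] 
[-1, [0.0, -0.1, 0.6], [0.1, 0.0, 0.0]] 
[-1, [0.0, 0.0, 0.6], [0.0, 0.1, 0.0]] 
[-1, [-0.1, -0.1, 0.6], [0.0, 0.1, 0.0]] 
[-1, [0.0, 0.0, 0.6], [0.1, 0.0, 0.0]] 
-- [-0.045  0.095  0.174]
```

Request:
{"op": "arm_command", "data": {"motion": [[-1,[0,0,0.6],[0,0.3,0]],[-1,[0,-0.1,0.6],[0,0.3,0]],[-1,[0,0,0.6],[0,0.3,0]],[-1,[0,0,0.6],[0,0.3,0]],[-1,[0,0,0.6],[0,0.3,0]]]}}

```text
t: 3.6
position: [0.5687, 0.0853, 0.1716]
eef_rot: [3.14, 0.57, 2.87]
ft_force: [-0.8, -0.3, -0.1]
grip_width: 0.006
grip_force: 0.0
```

```bash
cat > pad.py <<'E'
from plan import *
def pad(a):
    a=np.radians(a);c,s=np.cos(a),np.sin(a)
    return (-.08+.074*c-.0127*s,.095,.102+.074*s+.0127*c)
E
python3 - <<'E'
from pad import *
p,R=now(); print("tool z chest",(RC.T@R)[:,2])
plan([(pad(44),32,4),(pad(37),31,4),(pad(30),28,4)],p,R)
E
```

```text
t 3.6 tcp chest [-0.0472  0.0954  0.1716] F chest [-0.7 -0.5 -0.1] grip 0.01 q [-0.76  0.46  0.46  2.36  2.2   0.17 -1.27]
tool z chest [ 0.53951458  0.00248911 -0.84197258]
[-1, [-0.1, 0.0, 0.3], [0.0, 0.2, 0.0]] 
[-1, [-0.1, 0.0, 0.4], [0.1, 0.1, 0.0]] 
[-1, [-0.2, 0.0, 0.3], [0.0, 0.2, 0.1]] 
[-1, [-0.1, 0.0, 0.4], [0.0, 0.2, 0.0]] 
-- [-0.035  0.095  0.162]
[-1, [-0.1, 0.0, 0.2], [0.0, 0.2, 0.0]] 
[-1, [0.0, 0.0, 0.2], [0.0, 0.3, 0.0]] 
[-1, [-0.1, 0.0, 0.2], [0.0, 0.2, 0.0]] 
[-1, [-0.1, 0.0, 0.3], [0.0, 0.3, 0.0]] 
-- [-0.028  0.095  0.156]
[-1, [0.0, 0.0, 0.2], [0.0, 0.7, 0.0]] 
[-1, [-0.1, 0.0, 0.2], [0.0, 0.8, 0.0]] 
[-1, [0.0, 0.0, 0.2], [0.0, 0.7, 0.0]] 
[-1, [-0.1, 0.0, 0.2], [0.0, 0.8, 0.0]] 
-- [-0.022  0.095  0.15 ]
```

Request:
{"op": "arm_command", "data": {"motion": [[-1,[-0.1,0,0.3],[0,0.2,0]],[-1,[-0.1,0,0.4],[0,0.2,0]],[-1,[-0.2,0,0.3],[0,0.2,0]],[-1,[-0.1,0,0.4],[0,0.2,0]],[-1,[-0.1,0,0.2],[0,0.2,0]],[-1,[0,0,0.2],[0,0.3,0]],[-1,[-0.1,0,0.2],[0,0.2,0]],[-1,[-0.1,0,0.3],[0,0.3,0]]]}}

```text
t: 4.4
position: [0.5867, 0.0794, 0.1564]
eef_rot: [3.14, 0.538, 2.868]
ft_force: [-1.3, -0.7, 0.7]
grip_width: -0.001
grip_force: 0.8
```

```bash
python3 - <<'E'
from pad import *
p,R=now(); print("tool z chest",(RC.T@R)[:,2])
plan([(pad(28),27,5),(pad(16),23,6)],p,R)
E
```

```text
t 4.4 tcp chest [-0.0283  0.0945  0.1564] F chest [-1.  -1.   0.7] grip -0.0 q [-0.69  0.5   0.43  2.32  2.22  0.13 -1.26]
tool z chest [ 0.51262053  0.00162033 -0.85861374]
[-1, [0.0, 0.0, 0.2], [0.0, 0.8, 0.0]] 
[-1, [-0.1, 0.0, 0.2], [0.0, 0.7, 0.0]] 
[-1, [0.0, 0.0, 0.3], [0.1, 0.8, 0.0]] 
[-1, [-0.1, 0.0, 0.2], [0.0, 0.8, 0.0]] 
[-1, [-0.1, 0.0, 0.2], [0.0, 0.7, 0.0]] 
-- [-0.02   0.095  0.148]
[-1, [0.0, 0.0, 0.3], [0.0, 0.7, 0.0]] 
[-1, [0.0, 0.0, 0.2], [0.0, 0.6, 0.0]] 
[-1, [-0.1, 0.0, 0.3], [0.0, 0.7, 0.0]] 
[-1, [0.0, 0.0, 0.2], [0.0, 0.7, 0.0]] 
[-1, [0.0, 0.0, 0.3], [0.0, 0.7, 0.0]] 
[-1, [0.0, 0.0, 0.3], [0.0, 0.6, 0.0]] 
-- [-0.013  0.095  0.134]
```

Request:
{"op": "arm_command", "data": {"motion": [[-1,[0,0,0.2],[0,0.8,0]],[-1,[-0.1,0,0.2],[0,0.7,0]],[-1,[0,0,0.3],[0,0.8,0]],[-1,[-0.1,0,0.2],[0,0.8,0]],[-1,[-0.1,0,0.2],[0,0.7,0]],[-1,[0,0,0.3],[0,0.7,0]],[-1,[0,0,0.2],[0,0.6,0]],[-1,[-0.1,0,0.3],[0,0.7,0]],[-1,[0,0,0.2],[0,0.7,0]],[-1,[0,0,0.3],[0,0.7,0]],[-1,[0,0,0.3],[0,0.6,0]],[-1,[0,0,0],[0,0,0]]]}}

```text
t: 5.6
position: [0.6021, 0.0751, 0.1347]
eef_rot: [3.139, 0.405, 2.867]
ft_force: [-1.2, -0.2, 1.5]
grip_width: 0.006
grip_force: 1.1
```

```bash
python3 - <<'E'
from pad import *
p,R=now(); print("tool z chest",(RC.T@R)[:,2])
plan([(pad(8),20,4)],p,R)
s=bot.camera("side");cv2.imwrite("pics/a2.png",cv2.resize(s["img"][130:350,230:415],(500,600))[...,::-1])
E
```

```text
t 5.6 tcp chest [-0.0123  0.0945  0.1347] F chest [-1.1 -0.5  1.5] grip 0.01 q [-0.38  0.51  0.1   2.21  1.13  0.18 -0.1 ]
tool z chest [ 0.39422692  0.00205863 -0.91901082]
[-1, [0.0, 0.0, 0.3], [0.0, 0.8, 0.0]] 
[-1, [0.0, 0.0, 0.2], [0.1, 0.8, 0.0]] 
[-1, [0.0, 0.0, 0.3], [0.0, 0.8, 0.0]] 
[-1, [0.0, 0.0, 0.3], [0.0, 0.8, 0.0]] 
-- [-0.008  0.095  0.124]
```

View pics/a2.png

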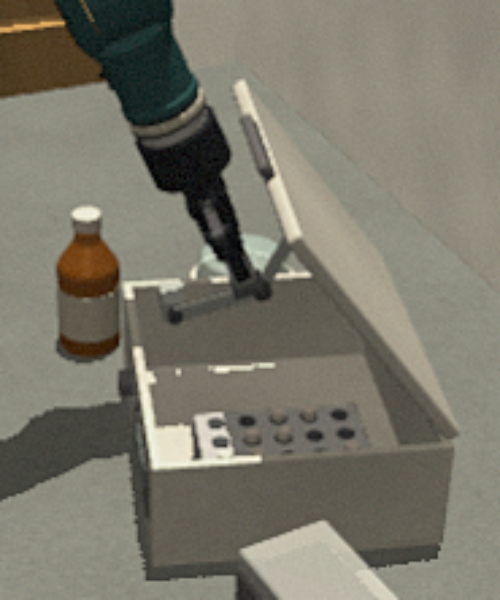

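The knee is clearly folded down: it is at (262,290), with the foot at (175,318). I'll retreat and go over the lid's edge.

```bash
python3 - <<'E'
from pad import *
p,R=now()
plan([((-.095,.085,.25),20,5),((-.10,.03,.40),10,5),((.09,0,.40),0,6)],p,R)
E
```

```text
t 5.65 tcp chest [-0.0123  0.0945  0.1347] F chest [ 0.1 -0.2  1.4] grip 0.0 q [-0.39  0.51  0.1   2.21  1.13  0.18 -0.1 ]
[-1, [0.6, -0.2, -2.8], [0.0, 0.6, 0.0]] 
[-1, [0.6, -0.2, -2.7], [0.0, 0.7, 0.0]] 
[-1, [0.7, -0.2, -2.8], [0.1, 0.6, 0.0]] 
[-1, [0.7, -0.1, -2.7], [0.0, 0.7, 0.0]] 
[-1, [0.8, -0.2, -2.8], [0.0, 0.6, 0.0]] 
-- [-0.095  0.085  0.25 ]
[-1, [-0.9, -1.1, -2.8], [0.0, 2.0, 0.0]] 
[-1, [-0.9, -1.1, -2.9], [0.0, 2.0, 0.0]] 
[-1, [-0.7, -1.1, -2.9], [0.0, 2.0, 0.0]] 
[-1, [-0.7, -1.1, -3.0], [0.0, 2.0, 0.0]] 
[-1, [-0.5, -1.1, -2.9], [0.0, 2.0, 0.0]] 
-- [-0.1   0.03  0.4 ]
[-1, [-3.1, -0.5, 0.5], [0.0, 1.7, 0.0]] 
[-1, [-3.2, -0.5, 0.5], [0.0, 1.6, 0.0]] 
[-1, [-3.1, -0.5, 0.4], [0.0, 1.7, 0.0]] 
[-1, [-3.1, -0.5, 0.2], [0.0, 1.7, 0.0]] 
[-1, [-3.2, -0.5, 0.2], [0.0, 1.7, 0.0]] 
[-1, [-3.2, -0.5, 0.1], [0.0, 1.6, 0.0]] 
-- [0.09 0.   0.4 ]
```

Request:
{"op": "arm_command", "data": {"motion": [[-1,[0.9,-0.2,-2.0],[0,0,0]],[-1,[0.9,-0.2,-2.4],[0,0.7,0]],[-1,[0.7,-0.2,-2.8],[0,0.6,0]],[-1,[0.7,-0.1,-2.8],[0,0.7,0]],[-1,[0.8,-0.2,-2.8],[0,0.6,0]],[-1,[-0.7,-1.1,-2.9],[0,2,0]],[-1,[-0.9,-1.1,-2.9],[0,2,0]],[-1,[-0.7,-1.1,-2.9],[0,2,0]],[-1,[-0.7,-1.1,-3.0],[0,2,0]],[-1,[-0.6,-1.1,-3.1],[0,2,0]]]}}

```text
t: 6.65
position: [0.494, 0.038, 0.3908]
eef_rot: [3.141, 0.184, 2.869]
ft_force: [1.0, -0.4, -1.3]
grip_width: 0.001
grip_force: 0.0
```

```bash
python3 - <<'E'
from pad import *
p,R=now()
P=cloud(bot.camera("scene")); L=(P-O)@RC
# lid outer face samples: highest lid points + face plane
b=(np.abs(L[...,1])<.13)&(L[...,0]>-.06)&(L[...,0]<.14)&(L[...,2]>.15)&(L[...,2]<.36)
q=L[b]; A=np.c_[q[:,0],np.ones(len(q))]
for _ in range(10):
    co=np.linalg.lstsq(A,q[:,2],rcond=None)[0]; r=np.abs(q[:,2]-A@co); k=r<max(.008,np.median(r)); A,q=A[k],q[k]
print("lid angle",np.degrees(np.arctan(-co[0])),len(q),"zmax",q[:,2].max(), "xmin",q[:,0].min())
plan([((.09,0,.40),0,6)],p,R)
E
```

```text
t 6.65 tcp chest [-0.1064  0.0296  0.3908] F chest [ 1.1 -0.1 -1.3] grip 0.0 q [ 0.12  0.07 -0.36  2.01  0.14  0.92  0.98]
lid angle 53.367225452785455 11120 zmax 0.329718067783055 xmin -0.02687427750741865
[-1, [-3.2, -0.5, 0.4], [0.0, 1.8, 0.0]] 
[-1, [-3.3, -0.5, 0.4], [0.0, 1.7, 0.0]] 
[-1, [-3.3, -0.5, 0.2], [0.0, 1.8, 0.0]] 
[-1, [-3.2, -0.5, 0.2], [0.0, 1.7, 0.1]] 
[-1, [-3.3, -0.5, 0.0], [0.1, 1.8, 0.0]] 
[-1, [-3.3, -0.5, 0.0], [0.0, 1.7, 0.0]] 
-- [ 0.09 -0.    0.4 ]
```

```bash
cat > lid.py <<'E'
from plan import *
def tp(th,gap=0,s=.19):   # TCP (chest) for front tip corner on the lid's outer face
    a=np.radians(th); tilt=-15*min(1,th/50)
    F=np.array([.12-s*np.cos(a)+(.016+gap)*np.sin(a),0,.11+s*np.sin(a)+(.016+gap)*np.cos(a)])
    tx=(RC.T@tool(tilt))[:,0]
    return F-.011*tx*min(1,abs(th)/10), tilt
E
python3 - <<'E'
from lid import *
p,R=now()
x,t=tp(53.4,.025); print(x,t)
plan([((.09,0,.40),-5,6),(x,t,4)],p,R)
E
```

```text
t 6.7 tcp chest [-0.102   0.0289  0.3968] F chest [ 2.5 -0.5  2.6] grip 0.0 q [ 0.12  0.06 -0.36  2.    0.14  0.92  0.98]
[5.02579743e-02 1.09677871e-20 2.84133531e-01] -15
[-1, [-3.2, -0.5, 0.6], [0.0, 2.7, 0.0]] 
[-1, [-3.1, -0.5, 0.4], [0.1, 2.7, 0.0]] 
[-1, [-3.2, -0.4, 0.2], [0.0, 2.6, -0.1]] 
[-1, [-3.2, -0.5, 0.2], [0.0, 2.7, 0.0]] 
[-1, [-3.2, -0.5, -0.1], [0.1, 2.7, 0.0]] 
[-1, [-3.2, -0.5, -0.2], [0.0, 2.7, 0.0]] 
-- [ 0.09 -0.    0.4 ]
[-1, [0.7, 0.0, 3.0], [0.0, 2.5, 0.0]] 
[-1, [0.6, 0.0, 3.0], [0.0, 2.5, 0.0]] 
[-1, [0.5, 0.0, 3.0], [0.0, 2.5, 0.0]] 
[-1, [0.3, 0.0, 3.1], [0.0, 2.5, 0.0]] 
-- [ 0.051 -0.     0.284]
```

Request:
{"op": "arm_command", "data": {"motion": [[-1,[-3.2,-0.5,0.6],[0,2.7,0]],[-1,[-3.1,-0.5,0.4],[0,2.7,0]],[-1,[-3.2,-0.4,0.2],[0,2.6,0]],[-1,[-3.2,-0.5,0.2],[0,2.7,0]],[-1,[-3.2,-0.5,-0.1],[0,2.7,0]],[-1,[-3.2,-0.5,-0.2],[0,2.7,0]],[-1,[0.7,0,3.0],[0,2.5,0]],[-1,[0.6,0,3.0],[0,2.5,0]],[-1,[0.5,0,3.0],[0,2.5,0]],[-1,[0.3,0,3.1],[0,2.5,0]],[-1,[0,0,0],[0,0,0]]]}}

```text
t: 7.8
position: [0.6291, -0.0303, 0.2698]
eef_rot: [-3.139, -0.281, 2.869]
ft_force: [-0.8, -0.8, -0.5]
grip_width: 0.004
grip_force: 0.0
```

```bash
python3 - <<'E'
from lid import *
p,R=now()
plan([(*tp(53.4),3),(*tp(50),3),(*tp(46),3),(*tp(42),3)],p,R)
E
```

```text
t 7.8 tcp chest [0.0423 0.0004 0.2698] F chest [-0.5 -1.  -0.5] grip 0.0 q [ 0.2   0.57 -0.3   1.6   0.07  1.26  1.2 ]
[-1, [0.4, 0.0, 0.1], [-0.1, -0.4, 0.0]] 
[-1, [0.4, 0.0, 0.2], [0.0, -0.3, 0.1]] 
[-1, [0.3, 0.0, 0.1], [-0.1, -0.4, 0.0]] 
-- [0.031 0.    0.269]
[-1, [0.3, 0.0, 0.3], [0.0, 0.0, 0.0]] 
[-1, [0.2, 0.0, 0.3], [0.0, 0.0, 0.0]] 
[-1, [0.3, 0.0, 0.2], [0.0, 0.0, 0.0]] 
-- [0.021 0.    0.263]
[-1, [0.3, 0.0, 0.4], [0.0, -0.4, 0.0]] 
[-1, [0.2, 0.0, 0.3], [0.0, -0.4, 0.0]] 
[-1, [0.3, 0.0, 0.4], [0.0, -0.4, 0.0]] 
-- [0.01  0.    0.255]
[-1, [0.3, 0.0, 0.3], [0.0, -0.4, 0.0]] 
[-1, [0.2, 0.0, 0.4], [0.0, -0.4, 0.0]] 
[-1, [0.3, 0.0, 0.3], [0.0, -0.4, 0.0]] 
-- [0.    0.    0.247]
```

Request:
{"op": "arm_command", "data": {"motion": [[-1,[0.4,0,0.1],[0,-0.4,0]],[-1,[0.4,0,0.2],[0,-0.3,0]],[-1,[0.3,0,0.1],[0,-0.4,0]],[-1,[0.3,0,0.3],[0,0,0]],[-1,[0.2,0,0.3],[0,0,0]],[-1,[0.3,0,0.2],[0,0,0]],[-1,[0.3,0,0.4],[0,-0.4,0]],[-1,[0.2,0,0.3],[0,-0.4,0]],[-1,[0.3,0,0.4],[0,-0.4,0]],[-1,[0.3,0,0.3],[0,-0.4,0]],[-1,[0.2,0,0.4],[0,-0.4,0]],[-1,[0.3,0,0.3],[0,-0.4,0]]]}}

```text
t: 9.0
position: [0.5924, -0.0187, 0.2516]
eef_rot: [3.141, -0.209, 2.869]
ft_force: [2.8, -0.5, 1.6]
grip_width: -0.003
grip_force: 1.4
```

```bash
python3 - <<'E'
from lid import *
p,R=now()
plan([(*tp(36),3),(*tp(31),3),(*tp(26),3),(*tp(21),3)],p,R)
E
```

```text
t 9.0 tcp chest [0.0037 0.0017 0.2516] F chest [2.9 0.3 1.6] grip -0.0 q [ 0.2   0.5  -0.31  1.75  0.08  1.1   1.17]
[-1, [0.4, -0.1, 0.7], [0.0, -0.4, 0.0]] 
[-1, [0.5, 0.0, 0.8], [0.0, -0.4, 0.1]] 
[-1, [0.4, -0.1, 0.7], [0.0, -0.4, 0.0]] 
-- [-0.013 -0.     0.233]
[-1, [0.3, 0.0, 0.5], [0.0, -0.5, 0.0]] 
[-1, [0.2, 0.0, 0.5], [0.0, -0.5, 0.0]] 
[-1, [0.3, 0.0, 0.4], [0.0, -0.5, 0.0]] 
-- [-0.024 -0.     0.22 ]
[-1, [0.2, 0.0, 0.5], [0.0, -0.5, 0.0]] 
[-1, [0.3, 0.0, 0.5], [0.0, -0.5, 0.0]] 
[-1, [0.2, 0.0, 0.5], [0.0, -0.5, 0.0]] 
-- [-0.033 -0.     0.206]
[-1, [0.2, 0.0, 0.5], [0.0, -0.5, 0.0]] 
[-1, [0.2, 0.0, 0.5], [0.0, -0.5, 0.0]] 
[-1, [0.2, 0.0, 0.6], [0.0, -0.5, 0.0]] 
-- [-0.041 -0.     0.191]
```

Request:
{"op": "arm_command", "data": {"motion": [[-1,[0.3,0,0.5],[0,-0.4,0]],[-1,[0.4,0,0.6],[0,-0.4,0]],[-1,[0.3,0,0.6],[0,-0.4,0]],[-1,[0.3,0,0.5],[0,-0.5,0]],[-1,[0.3,0,0.5],[0,-0.5,0]],[-1,[0.3,0,0.5],[0,-0.5,0]],[-1,[0.2,0,0.5],[0,-0.5,0]],[-1,[0.3,0,0.5],[0,-0.5,0]],[-1,[0.2,0,0.5],[0,-0.5,0]],[-1,[0.2,0,0.5],[0,-0.5,0]],[-1,[0.2,0,0.5],[0,-0.5,0]],[-1,[0.2,0,0.5],[0,-0.5,0]]]}}

```text
t: 10.2
position: [0.5518, -0.0075, 0.1959]
eef_rot: [3.141, -0.11, 2.869]
ft_force: [-0.2, -0.2, 2.5]
grip_width: 0.0
grip_force: 1.1
```

```bash
python3 - <<'E'
from lid import *
p,R=now()
plan([(*tp(16),4),(*tp(11),4),(*tp(6),4),(*tp(3),3),(*tp(0),4),(*tp(-1),2)],p,R)
E
```

```text
t 10.2 tcp chest [-0.0384  0.0014  0.1959] F chest [-0.2 -0.3  2.5] grip 0.0 q [ 0.17  0.48 -0.3   1.95  0.13  0.84  1.11]
[-1, [0.2, 0.0, 0.5], [0.0, -0.4, 0.0]] 
[-1, [0.1, -0.1, 0.5], [0.0, -0.3, 0.0]] 
[-1, [0.2, 0.0, 0.5], [0.0, -0.4, 0.1]] 
[-1, [0.2, 0.0, 0.5], [0.0, -0.4, 0.0]] 
-- [-0.047  0.     0.177]
[-1, [0.1, 0.0, 0.4], [0.0, -0.4, 0.0]] 
[-1, [0.1, 0.0, 0.4], [0.0, -0.3, 0.0]] 
[-1, [0.1, 0.0, 0.4], [0.0, -0.4, 0.0]] 
[-1, [0.1, 0.0, 0.4], [0.0, -0.4, 0.0]] 
-- [-0.052  0.     0.161]
[-1, [0.2, 0.0, 0.4], [0.0, -0.4, 0.0]] 
[-1, [0.2, 0.0, 0.4], [0.0, -0.3, 0.0]] 
[-1, [0.2, 0.0, 0.4], [0.0, -0.4, 0.0]] 
[-1, [0.1, 0.0, 0.4], [0.0, -0.4, 0.0]] 
-- [-0.06   0.     0.145]
[-1, [0.2, 0.0, 0.3], [0.0, -0.3, 0.0]] 
[-1, [0.1, 0.0, 0.3], [0.0, -0.3, 0.0]] 
[-1, [0.2, 0.0, 0.4], [0.0, -0.3, 0.0]] 
-- [-0.066  0.     0.136]
[-1, [0.1, 0.0, 0.2], [0.0, -0.2, 0.0]] 
[-1, [0.1, 0.0, 0.3], [0.0, -0.2, 0.0]] 
[-1, [0.1, 0.0, 0.2], [0.0, -0.3, 0.0]] 
[-1, [0.1, 0.0, 0.3], [0.0, -0.2, 0.0]] 
-- [-0.07   0.     0.126]
[-1, [0.0, 0.0, 0.1], [0.0, -0.1, 0.0]] 
[-1, [0.0, 0.0, 0.2], [0.0, -0.2, 0.0]] 
-- [-0.07   0.     0.123]
```

Request:
{"op": "arm_command", "data": {"motion": [[-1,[0.2,0,0.5],[0,-0.4,0]],[-1,[0.1,0,0.5],[0,-0.4,0]],[-1,[0.2,0,0.5],[0,-0.4,0]],[-1,[0.2,0,0.4],[0,-0.4,0]],[-1,[0.1,0,0.4],[0,-0.4,0]],[-1,[0.1,0,0.4],[0,-0.4,0]],[-1,[0.1,0,0.4],[0,-0.4,0]],[-1,[0.1,0,0.4],[0,-0.4,0]],[-1,[0.2,0,0.3],[0,-0.3,0]],[-1,[0.2,0,0.3],[0,-0.3,0]],[-1,[0.1,0,0.3],[0,-0.3,0]],[-1,[0.1,0,0.3],[0,-0.3,0]]]}}

```text
t: 11.4
position: [0.5325, -0.0019, 0.1507]
eef_rot: [3.141, -0.033, 2.869]
ft_force: [1.8, -0.2, 1.0]
grip_width: -0.007
grip_force: 0.8
```

```bash
python3 - <<'E'
from lid import *
p,R=now()
plan([(*tp(3),4),(*tp(0),5)],p,R)
E
```

```text
t 11.4 tcp chest [-0.0585  0.0016  0.1507] F chest [1.8 0.3 1. ] grip -0.01 q [ 0.12  0.49 -0.26  2.08  0.19  0.63  1.03]
[-1, [0.2, 0.0, 0.4], [0.0, -0.2, 0.0]] 
[-1, [0.1, -0.1, 0.4], [0.0, -0.3, 0.0]] 
[-1, [0.2, 0.0, 0.3], [0.0, -0.2, 0.1]] 
[-1, [0.2, -0.1, 0.4], [0.1, -0.3, 0.0]] 
-- [-0.066 -0.     0.136]
[-1, [0.1, 0.0, 0.2], [0.0, -0.2, 0.0]] 
[-1, [0.1, 0.0, 0.2], [0.0, -0.1, 0.0]] 
[-1, [0.0, 0.0, 0.2], [0.0, -0.2, 0.0]] 
[-1, [0.1, 0.0, 0.2], [0.0, -0.2, 0.0]] 
[-1, [0.1, 0.0, 0.2], [0.0, -0.2, 0.0]] 
-- [-0.07  -0.     0.126]
```

Request:
{"op": "arm_command", "data": {"motion": [[-1,[0.2,0,0.4],[0,-0.2,0]],[-1,[0.1,0,0.4],[0,-0.3,0]],[-1,[0.2,0,0.3],[0,-0.2,0]],[-1,[0.2,0,0.3],[0,-0.3,0]],[-1,[0.1,0,0.2],[0,-0.2,0]],[-1,[0.1,0,0.2],[0,-0.1,0]],[-1,[0,0,0.2],[0,-0.2,0]],[-1,[0.1,0,0.2],[0,-0.2,0]],[-1,[0.1,0,0.1],[0,-0.2,0]],[-1,[0,0,0],[0,0,0]]]}}

```text
t: 12.4
position: [0.5208, 0.0012, 0.1278]
eef_rot: [3.141, -0.001, 2.869]
ft_force: [0.5, 1.2, 1.3]
grip_width: 0.002
grip_force: 0.0
```

```bash
python3 - <<'E'
from lid import *
p,R=now()
P=cloud(bot.camera("scene")); L=(P-O)@RC
b=(np.abs(L[...,1])<.13)&(L[...,0]>-.11)&(L[...,0]<.11)&(L[...,2]>.1)&(L[...,2]<.145)
q=L[b]; print(len(q)); c=np.polyfit(q[:,0],q[:,2],1); print("slope deg",np.degrees(np.arctan(c[0])),"z at -.12,+.12",np.polyval(c,[-.12,.12]))
E
```

```text
t 12.4 tcp chest [-0.0705  0.0014  0.1278] F chest [0.2 1.3 1.3] grip 0.0 q [ 0.09  0.5  -0.24  2.14  0.22  0.53  0.98]
9887
slope deg -0.46246836852197093 z at -.12,+.12 [0.12815404 0.12621681]
```

Request:
{"op": "arm_command", "data": {"motion": [[-1,[0,0,0.1],[0,0,0]],[-1,[0,0,0.1],[0,0,0]],[-1,[0,0,0.1],[0,0,0]],[-1,[0,0,0],[0,0,0]],[-1,[0,0,0],[0,0,0]]]}}

```text
t: 12.95
position: [0.5207, 0.0012, 0.126]
eef_rot: [-3.141, -0.001, 2.869]
ft_force: [-3.3, -0.2, 11.0]
grip_width: -0.0
grip_force: 5.8
```

The force rose to 11 N at z = 0.126, so the lid is on its stop. I'll back off.

Request:
{"op": "arm_command", "data": {"motion": [[-1,[0,0,-0.3],[0,0,0]],[-1,[0,0,-1.0],[0,0,0]],[-1,[0,0,-3],[0,0,0]],[-1,[0,0,-4],[0,0,0]],[-1,[0,0,-4],[0,0,0]],[-1,[0,0,-3],[0,0,0]],[-1,[0,0,0],[0,0,0]],[-1,[0,0,0],[0,0,0]]]}}

```text
t: 13.75
position: [0.5217, 0.0009, 0.279]
eef_rot: [3.14, 0.002, 2.869]
ft_force: [0.0, -0.5, 0.4]
grip_width: -0.003
grip_force: 0.0
```

```bash
python3 - <<'E'
from lid import *
p,R=now()
a=bot.camera("scene");L=(cloud(a)-O)@RC
b=(np.abs(L[...,1])<.13)&(L[...,0]>-.11)&(L[...,0]<.11)&(L[...,2]>.1)&(L[...,2]<.145)
q=L[b]; c=np.polyfit(q[:,0],q[:,2],1); print("slope deg",np.degrees(np.arctan(c[0])),"z",np.polyval(c,[-.12,.12]))
s=bot.camera("side")
o=np.hstack([cv2.resize(a["img"][120:380,140:460],(400,325)),cv2.resize(s["img"][130:455,220:440],(400,590))[:325] if 0 else cv2.resize(s["img"][150:410,200:520],(400,325))])
cv2.imwrite("pics/end.png",o[...,::-1])
E
```

```text
t 13.75 tcp chest [-0.0696  0.0014  0.279 ] F chest [ 0.2 -0.5  0.4] grip -0.0 q [ 0.16  0.29 -0.31  2.01  0.11  0.86  1.09]
slope deg 0.0374705179575891 z [0.12607052 0.12622748]
```

View pics/end.png

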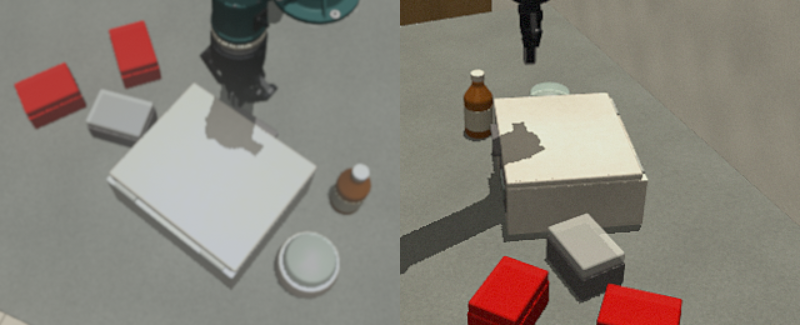

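The lid is level at z = 0.126 m, and the bottle, tip box and minifuge stand where they were. The robot is clear of everything.

```bash
python3 -c "
from bench import bot
print(bot.close_job())"
```

```text
the job is handed in; nothing more can be done
None
```

The job is handed in: I broke the stay lock first, then lowered the lid gently until it was fully shut (level to within 0.04°), finishing at 13.75 s of the 43 s allowed, with the bottle, tip box and centrifuge left where they stood.

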